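Index the sample shuttle and load its bottle

ROBOT

A 7-joint arm with a two-finger parallel gripper is mounted at the origin on the work surface. World frame = base frame: x ahead of the robot, y to its left, z up, the work surface at z = 0. Lengths are in mm, angles in degrees, forces in N, time in s.
With the tool pointing down it reaches from about 350 to 900 mm from the base axis. Payload 19.9 kg.
Tool frame: the origin (TCP) lies at the very end of the fingers, on their centre line; the grasp point (between the pads) lies ctrl.grip_depth behind it (ctrl.grip_depth is the distance from the TCP to the grasp point, in mm); x points along the fingers, y is the direction in which the jaws open and shut, and the axes are right-handed (so a half turn about x gives the same grasp; the last joint's range is limited). The gripper opens to 94 mm and grips with 3 to 60 N. Pads are 16 mm wide; open, the fingers measure 119 mm over their backs; the gripper's body (75 mm by 177 mm) begins 78 mm behind the grasp point.
Start: joints at [-67.408, 23.915, -0.59, 92.452, 0.269, 63.638, -3.037], TCP at [263.822, 566.566, 205.425] pointing down, gripper open.
Joint ranges: [-161.28, 161.28], [-22.2, 115.67], [-73.04, 71.86], [3.21, 147.25], [-68.34, 248.33], [10.77, 114.83], [-161.83, 161.83]. Speed limits (degrees/s): [108.29, 108.29, 136.94, 136.94, 172.46, 172.46, 172.46].

INTERFACE

Orientations are given as [roll, pitch, yaw] about the fixed x, y, z axes, in that order (R = Rz(yaw) Ry(pitch) Rx(roll)).
In Python, from rig import ctrl, get_image, camera_params, spotter gives the robot as it stands.
- The arm moves only by the tool move_arm, never from a script. Its arguments are lists of equal length, an entry for each row: "slide": the shift along the tool's x, y, z in cm, a list of three; "twist": the turn, a rotation vector about the tool's x, y, z in rad, a list of three; "claw": the opening in per cent of the stroke, from 0 (shut) to 100 (fully open). A call has 1 to 5 rows; each row shifts and turns the commanded pose from where the row before left it, along the tool's axes as they then stand; what a row does not reach is not made up. A row lasts 1/8 s, in which the tool goes at most 62.5 mm and 10.7 degrees, less where a joint would pass 70% of its speed; a pose out of reach is approached as far as the arm can. A call is refused whole if a number of a shift passes 6.25 or a number of a turn 0.188, either way. A call with a gripper value outside its range is refused whole. The fingers move at their own pace and stop on an object; "grip_force" is the grip in N (left out, the last holds). Time passes only in rows, so rows that do not move let the fingers close. It gives the time, the measured TCP pose, the force and the opening at its end, in the units of the state.
- ctrl.observe(): the state, without advancing time (a new reading comes with each control period).
- get_image(name): name is "scene" or "top"; returns the picture (384x512x3 uint8, red, green, blue); there is no depth.
- camera_params(name): a dict with "fx", "fy", "cx", "cy" (pixels), "R" (3x3) and "t" (3): a world point X has camera coordinates R X + t. Camera axes: x right, y down, z forward; pixel columns grow to the right and rows downward; lengths in mm; the calibration is good to about 2 mm. A picture is of the moment at which its call begins. camera_params takes no time and is no camera call.
- ctrl.close_job(): hands the job in, once; it reports no verdict.
Trained networks look in the newest picture that a camera, given by its name, has taken for a name from the list of things; names that differ only in an ending like _2 or _b are one class to them, and where a whole thing is asked for, a point or a joint stands for the part that bears it (a point fixed in the world has none). Each returns a list of dicts, best first, with "p" (0 to 1); they miss things now and then, are a little off and sometimes report something else, mostly with a low value. They report only what shows in the picture. A call takes as long as a camera call.
- spotter.recognise(thing, camera): "xy" ([column, row] in pixels, amid what is visible of it).
- spotter.mark_of(thing, camera): "xy" ([column, row] in pixels: a listed point, or the origin of a listed thing).
The state is a dict: "clock": time; "joint_pos": joint angles; "joint_vel": joint speeds; "effort": joint torques, N m; "eef_pos": TCP position; "tool_rot": TCP orientation; "ft_force": force on the tool from outside, world axes, zero at the start; "wrist_torque": the same for the moment, N m; "gripper_width": finger opening in mm.
Only numpy, scipy, OpenCV 4.12 (cv2) and the standard library are available. Lean on these libraries where they do the work, as an engineer would, in place of code of your own. Each camera call takes 0.05 s, during which the arm holds its last target. There are 200 camera calls.

TASK

Pull up the black spring knob on the sample shuttle, slide the shuttle along its bar to the station with the green tag and let the pin drop fully home in the hole there. Then take the blue-capped bottle and set it down upright in the shuttle's cup, lowering it to the bottom before letting go. Leave the other bottles and the tip box where they are.

Things in the scene. Friction and masses are not known exactly. Their poses are not given: they have to be found in the camera images.
- rail: Fixed grey base plate (x -30 to 70, 290 mm along y, 12 thick) with an aluminium guide bar, 30 x 30 mm, 250 mm long, along its y axis, top 42 mm above the bench, between pale-blue end blocks (56 mm high). Origin on the bench under the bar's middle; z up, x away from the robot, to the tags. 11 mm holes in the bar's top at y = -90, -45, 0, 45, 90 mm. Place and yaw vary; it never moves.
- sleeve (a joint): Position (m) of the pale-blue shuttle sleeve along the rail's y axis, -0.095 to 0.095 when the pin is out (about 1 N of friction). Starts at 0, locked in the middle hole; the tagged stations are at -0.09, -0.045, 0.045 and 0.09. With the pin in a hole it has about 1.5 mm of play either way.
- plunger (a joint): Height (m) of the spring plunger on the sleeve: 0 is fully home (8 mm pin 9 mm deep in a hole), 0.009 is the round-ended pin riding on the bar between holes, 0.014 is its upper stop. A spring drives it down, about 5 N at 0 and 8 N at 0.014.
- knob_grip (a point): Grip point on the black plunger knob, on its upright axis, over the bar's centre line, 82 mm above the bench when down. Stem 22 mm in diameter from 12 mm below to 10 mm above this point, then a 28 mm lip to 17 mm above. Under the knob a steel boss, 17 mm in diameter, stands on the flat sleeve top (46 x 60 mm), 28 mm below this point. Rises with the plunger, travels with the sleeve, does not turn.
- sleeve_pin (a point): Point on the sleeve on the pin's axis, at the height of the bar's top (42 mm above the bench). Its axes are parallel to the rail's.
- cup_floor (a point): Centre of the inner floor of the white round open cup that the sleeve carries on the robot's side of the bar, 85 mm from the pin's axis (rail -x): inside diameter 40 mm, outside 48 mm, floor 20 mm and rim 45 mm above the bench. z up. Rigid with the sleeve.
- tag_green: Green block, 16 x 28 x 18 mm, fixed on the far side of the base plate, 50 mm (rail +x) beside the hole of the wanted station; origin in the middle of its underside, axes parallel to the rail's. Like white blocks mark the other three stations; the middle hole has none. Its station varies.
- blue_center (a point): Centre, half-way up, of the blue-capped amber bottle to be loaded: upright, round, 84 mm high; glass body 32 mm in diameter from the bottom to 62 mm, then the blue cap, 29 mm in diameter. Loose, 70 to 140 g, standing on the bench. z is its axis, up.
- red_center (a point): Centre of a like bottle with a red cap, 84 mm high; loose bystander, to be left alone.
- yellow_center (a point): Centre of a like bottle with a yellow cap, 84 mm high; loose bystander, to be left alone.
- tip_box: Clear box with a teal lid, 80 x 120 x 56 mm, loose bystander, to be left alone; origin in the middle of its underside.
- bottle_blue: The same blue-capped bottle; origin in the middle of its underside.

How it is judged:
By the outcome, as a careful person would: the job done as asked, in the order asked, and still so for the second after the job is handed in, with the robot touching nothing.
It also fails if it takes over 51 s, if anything falls off the work surface, if the arm or the gripper's body presses on something with over 40 N, if the wrist force passes 120 N, or if a joint passes its speed limit or range.

## Working session

There is one attempt and no reset: what is moved stays moved. The work goes in short steps, Python scripts to look and compute and a tool call to move; the robot and the scene stay as the last step left them, time stands still between calls to the robot, and variables do not carry over. Pictures are saved under pics/ and viewed, about 8 in all and at most 12, crops included, and the job is handed in when it is done.

Besides the shell and the picture viewer there is one more tool, called after "Emit:" in YAML: its name, and indented under it one key for each argument. move_arm: Moves the arm, as the interface text tells. Its arguments: {"type":"object","properties":{"slide":{"type":"array","items":{"type":"array","items":{"type":"number"}}},"twist":{"type":"array","items":{"type":"array","items":{"type":"number"}}},"claw":{"type":"array","items":{"type":"number"}},"grip_force":{"type":"number"}},"required":["slide","twist","claw"]}

```bash
mkdir -p pics; ls; cat > h.py <<'E'
from rig import ctrl, get_image, camera_params, spotter
import numpy as np, cv2
def ray(n,xy):
    c=camera_params(n);R=np.array(c["R"]);t=np.array(c["t"])
    d=R.T@np.array([(xy[0]-c["cx"])/c["fx"],(xy[1]-c["cy"])/c["fy"],1]);return -R.T@t,d
def atz(n,xy,z):
    o,d=ray(n,xy);return o+d*(z-o[2])/d[2]
def proj(n,X):
    c=camera_params(n);p=np.array(c["R"])@X+np.array(c["t"]);return [c["fx"]*p[0]/p[2]+c["cx"],c["fy"]*p[1]/p[2]+c["cy"]]
Z=dict(rail=0,knob_grip=82,sleeve_pin=42,cup_floor=20,tag_green=12,blue_center=42,red_center=42,yellow_center=42,tip_box=0)
def tri(a,b):
    (o1,d1),(o2,d2)=ray("top",a),ray("scene",b)
    d1=d1/np.linalg.norm(d1);d2=d2/np.linalg.norm(d2)
    s=np.linalg.lstsq(np.c_[d1,-d2],o2-o1,rcond=None)[0]
    p,q=o1+s[0]*d1,o2+s[1]*d2;return (p+q)/2,np.linalg.norm(p-q)
E
python3 - <<'E'
from h import *
np.set_printoptions(precision=1,suppress=True)
ims=[]
for n in("top","scene"):
    im=get_image(n);cv2.imwrite(f"pics/{n}0.png",im[...,::-1])
    o,_=ray(n,(0,0));print(n,o,camera_params(n)["fx"])
for k,z in Z.items():
    r={}
    for n in("top","scene"):
        m=spotter.mark_of(k,n)[:2]
        for q in m: print(k,n,np.array(q["xy"]),round(q["p"],2),atz(n,q["xy"],z))
        if m:r[n]=m[0]["xy"]
    if len(r)==2: print("   tri",*tri(r["top"],r["scene"]))
print(ctrl.observe(),ctrl.grip_depth)
E
```

```text
pics
top [532.1 -24.9 874.8] 414.6968558599812
scene [881.5 310.3 650.6] 352.90744505319316
rail top [149.2 206.1] 0.8 [586.9 184.1   0. ]
rail scene [342.4 281.5] 0.77 [583.7 185.    0. ]
   tri [585.9 184.6   2.8] 2.7829086122286513
knob_grip top [138.  206.1] 0.68 [581.5 185.7  82. ]
knob_grip scene [350.9 265. ] 0.8 [588.2 187.   82. ]
   tri [583.  186.5  74.2] 3.1578358631425334
sleeve_pin top [142.2 204.8] 0.9 [586.7 188.1  42. ]
sleeve_pin top [388.8 236.2] 0.27 [ 529.6 -307.7   42. ]
sleeve_pin scene [346.1 274.9] 0.77 [588.5 187.6  42. ]
sleeve_pin scene [230.9 151.3] 0.7 [ 597.4 -192.8   42. ]
   tri [587.3 187.9  40.5] 1.473939535552121
cup_floor top [140.9 247.4] 0.82 [501.4 193.1  20. ]
cup_floor scene [379.6 263.1] 0.67 [507.4 202.1  20. ]
   tri [499.8 198.3   5.2] 3.415302741347271
tag_green top [135.3 182. ] 0.52 [636.1 211.8  12. ]
tag_green scene [329.  308.8] 0.59 [644.9 211.7  12. ]
tag_green scene [381.8 260.6] 0.54 [495.1 199.5  12. ]
   tri [639.1 212.3   1.9] 5.837749081260036
blue_center top [339.6 274.3] 0.83 [ 453.1 -207.5   42. ]
blue_center scene [273.9
[... 351 characters left out ...]
88.7   42. ]
yellow_center scene [230.6 149.7] 0.8 [ 595.2 -197.6   42. ]
   tri [ 594.8 -190.4   46.8] 8.017975898157044
tip_box top [345.  125.7] 0.76 [ 766.4 -230.9    0. ]
tip_box scene [157.9 186.4] 0.87 [ 778.  -228.4    0. ]
   tri [ 773.2 -236.4  -13.4] 7.423664456906504
{'clock': 1.0, 'joint_pos': array([-67.4,  23.9,  -0.6,  92.5,   0.3,  63.6,  -3. ]), 'joint_vel': array([ 0.1, -0. ,  0.1,  0.1, -0.1,  0. , -0.1]), 'effort': array([  0. , -85.1,   0.6, -42.6,  -0. ,   0. ,   0. ]), 'eef_pos': array([263.8, 566.6, 205.4]), 'tool_rot': array([-17.4,  90. , -42.4]), 'ft_force': array([-0.4, -0. , -0.3]), 'wrist_torque': array([-0., -0., -0.]), 'gripper_width': 94.33199774885792} 18.8
```

View pics/top0.png

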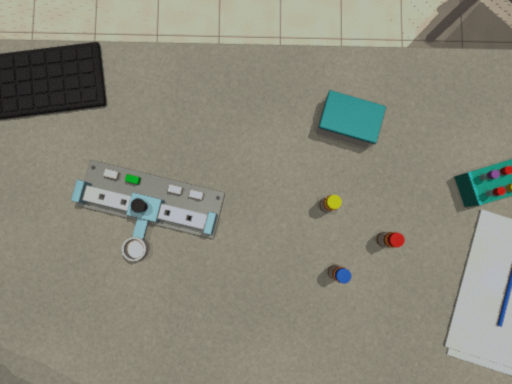

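View pics/scene0.png

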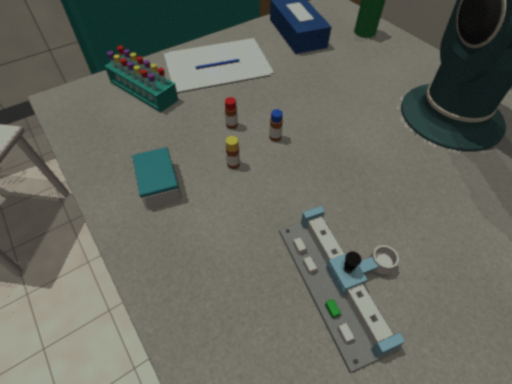

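Top view: knob at (138,206), cup at (134,249), green tag at (132,180), which is the +y side next to the middle, so station +45 mm. The blue cap is at (343,276). Scene view: knob at (352,261), cup at (386,259), green tag at (333,308), blue bottle at (276,125). Next I'll refine the rail pose using colour blobs.

```bash
python3 - <<'E'
from h import *
from scipy.optimize import least_squares
np.set_printoptions(precision=1,suppress=True)
pts=[]
def blobs(n,lo,hi,box,amin=15):
    im=cv2.imread(f"pics/{n}0.png");h=cv2.cvtColor(im,cv2.COLOR_BGR2HSV);m=cv2.inRange(h,np.array(lo),np.array(hi))
    k=np.zeros_like(m);k[box[1]:box[3],box[0]:box[2]]=255;m&=k
    _,_,s,c=cv2.connectedComponentsWithStats(m)
    return [(int(a[4]),b.round(1)) for a,b in zip(s[1:],c[1:]) if a[4]>=amin]
B=dict(top=(60,150,235,270),scene=(270,195,410,375))
for n in B:
    for nm,lo,hi in(("green",(50,120,60),(75,255,255)),("blue",(90,50,120),(110,255,255)),("white",(0,0,195),(180,30,255)),("black",(0,0,0),(180,255,40))):
        print(n,nm,blobs(n,lo,hi,B[n]))
    bx=(310,180,420,300) if n=="top" else (215,90,300,175)
    for nm,lo,hi in(("bcap",(105,150,60),(125,255,255)),("rcap",(0,200,100),(5,255,255)),("ycap",(25,150,100),(32,255,255))):
        r=blobs(n,lo,hi,bx,8);print(n,nm,[(a,b,atz(n,b,84 if n=="top" else 73)) for a,b in r])
t=cv2.imread("pics/top0.png")[150:270,60:240];s=cv2.imread("pics/scene0.png")[200:370,270:410]
a=cv2.resize(t,None,fx=4,fy=4,interpolation=2);cv2.imwrite("pics/c0.png",a)
E
```

```text
top green [(108, array([132. , 178.9]))]
top blue [(161, array([ 77.4, 190.6])), (673, array([144.1, 213.4])), (164, array([209.4, 222.7]))]
top white []
top black []
top bcap [(164, array([342.8, 275.3]), array([ 455.2, -204.4,   84. ]))]
top rcap [(145, array([396.1, 239.5]), array([ 523.6, -307.3,   84. ]))]
top ycap [(169, array([333.5, 201.6]), array([ 594.7, -187.6,   84. ]))]
scene green [(155, array([332.4, 308. ]))]
scene blue [(113, array([313.3, 211.6])), (390, array([344.3, 272.5])), (163, array([367.5, 264.5])), (245, array([390.9, 341.8]))]
scene white []
scene black [(230, array([351.4, 261.4]))]
scene bcap [(78, array([276.2, 114.1]), array([ 452.8, -210.6,   73. ]))]
scene rcap [(19, array([230.1, 101.7]), array([ 521.4, -314.4,   73. ]))]
scene ycap [(70, array([231.5, 141. ]), array([ 593.4, -193.8,   73. ]))]
```

View pics/c0.png

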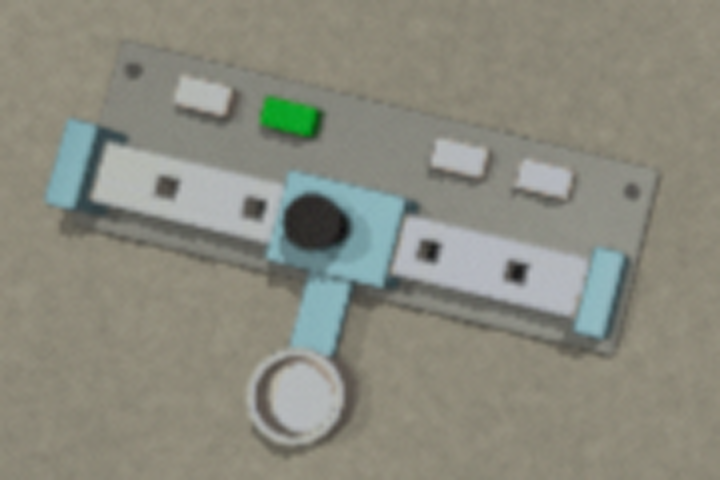

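The crop shows four holes at full-frame pixels of about (101.4,196.4), (123.4,201.6), (166.6,212.1) and (188.6,217.6), and the cup rim at (133.9,249.1). I'll fit the rail pose to these and work out the moves.

```bash
cat >> h.py <<'E'
from scipy.spatial.transform import Rotation as Ro
def toolR(r): return Ro.from_euler("xyz",r,degrees=True)
def delta(p,r):  # slide cm & twist rad (tool axes) from measured pose to TCP p, rpy r
    s=ctrl.observe();R=toolR(s["tool_rot"])
    return R.inv().apply(np.array(p)-s["eef_pos"])/10,(R.inv()*toolR(r)).as_rotvec()
E
python3 - <<'E'
from h import *
from scipy.optimize import least_squares
np.set_printoptions(precision=2,suppress=True)
obs=[("top",(101.4,196.4),(0,90,42)),("top",(123.4,201.6),(0,45,42)),("top",(166.6,212.1),(0,-45,42)),("top",(188.6,217.6),(0,-90,42)),
("top",(132,178.9),(50,45,30)),("top",(133.9,249.1),(-85,0,45)),("scene",(332.4,308),(50,45,22)),("scene",(351.4,261.4),(0,0,86)),
("scene",(313.3,211.6),(0,-130,50)),("scene",(390.9,341.8),(0,130,46))]
def W(p,X):
    c,s=np.cos(p[2]),np.sin(p[2]);return np.array([p[0]+c*X[0]-s*X[1],p[1]+s*X[0]+c*X[1],X[2]])
f=lambda p:np.concatenate([np.array(proj(n,W(p,X)))-xy for n,xy,X in obs])
r=least_squares(f,[587,187,0],loss="soft_l1",x_scale=[1,1,.01]);p=r.x
print(p,np.degrees(p[2]));print(f(p).reshape(-1,2))
r2=least_squares(lambda p:f(p)[:12],p,x_scale=[1,1,.01]).x;print("top only",r2)
for X in((0,0,82),(0,45,82),(-85,45,20)):print(X,W(p,X))
for t in("blue_center",):print(atz("top",(342.8,275.3),84))
s=ctrl.observe();R=toolR(s["tool_rot"]).as_matrix();print(R)
E
```

```text
[582.76 182.5   -0.22] -12.550125584301185
[[-0.31  0.11]
 [-0.39  0.07]
 [ 0.25 -0.12]
 [ 0.17 -0.47]
 [-0.85 -0.58]
 [-0.31 -0.49]
 [ 0.54 -0.44]
 [ 0.43 -1.02]
 [ 0.55  2.09]
 [-2.07 -2.09]]
top only [582.23 181.98  -0.22]
(0, 0, 82) [582.76 182.5   82.  ]
(0, 45, 82) [592.53 226.42  82.  ]
(-85, 45, 20) [509.56 244.89  20.  ]
[ 455.23 -204.39   84.  ]
[[ 0.    0.42  0.91]
 [-0.    0.91 -0.42]
 [-1.   -0.    0.  ]]
```

Emit:
move_arm:
  slide:
    - [0,-2,4]
    - [0,-2.2,4.5]
    - [0,-2.2,4.5]
    - [0,-2.2,4.5]
    - [0,-2.2,4.5]
  twist:
    - [-0.07,0,0]
    - [-0.07,0,0]
    - [-0.07,0,0]
    - [0,0,0]
    - [0,0,0]
  claw: [60,60,60,60,60]
  grip_force: 35

```text
clock: 1.62
eef_pos: [441.5, 396.6, 205.7]
tool_rot: [55.5, 90.0, 42.6]
ft_force: [0.4, 0.8, -1.1]
gripper_width: 56.8
```

```bash
python3 - <<'E'
from h import *
s=ctrl.observe();print(s["clock"],s["eef_pos"],s["tool_rot"],s["joint_pos"].round(),s["gripper_width"])
R=toolR(s["tool_rot"]).as_matrix();print(R.round(3));print((R.T@(np.array([582.5,182.3,120])-s["eef_pos"])/10).round(2))
print(np.degrees(np.arctan2(R[1,1],R[0,1])), "want 77.45")
E
```

```text
1.625 [441.46435358 396.56836166 205.66007058] [55.49597756 89.98043095 42.56279531] [-47.  21.   2.  97.  -1.  62.  33.] 56.754551104941314
[[ 0.     0.224  0.975]
 [ 0.     0.975 -0.224]
 [-1.     0.     0.   ]]
[  8.56 -17.73  18.54]
77.06681931117559 want 77.45
```

Emit:
move_arm:
  slide:
    - [0,-3.5,3.7]
    - [0,-3.5,3.7]
    - [0,-3.5,3.7]
    - [1.5,-3.5,3.7]
    - [3,-3.5,3.7]
  twist:
    - [-0.007,0,0]
    - [0,0,0]
    - [0,0,0]
    - [0,0,0]
    - [0,0,0]
  claw: [60,60,60,60,60]

```text
clock: 2.25
eef_pos: [584.1, 185.4, 161.1]
tool_rot: [32.9, 89.9, 20.4]
ft_force: [0.9, 0.8, -0.9]
gripper_width: 56.7
```

Emit:
move_arm:
  slide:
    - [3,0,0]
    - [0,0,0]
  twist:
    - [0,0,0]
    - [0,0,0]
  claw: [60,60]

```text
clock: 2.5
eef_pos: [581.5, 186.0, 128.7]
tool_rot: [-146.5, 89.8, -159.1]
ft_force: [0.6, -0.2, 0.5]
gripper_width: 56.6
```

```bash
cat > go.py <<'E'
from h import *
import sys
s=ctrl.observe();R=toolR(s["tool_rot"]).as_matrix()
print(round(s["clock"],2),s["eef_pos"].round(1),"F",s["ft_force"].round(1),"w",round(s["gripper_width"],1),"jawang",round(np.degrees(np.arctan2(R[1,1],R[0,1])),2),"tilt",round(np.degrees(np.arccos(-R[2,0])),2))
print("slide",(R.T@(np.array([float(v) for v in sys.argv[1:4]])-s["eef_pos"])/10).round(2))
def W(X,p=(582.5,182.3,-.219)):
    c,q=np.cos(p[2]),np.sin(p[2]);return np.array([p[0]+c*X[0]-q*X[1],p[1]+q*X[0]+c*X[1],X[2]])
if __name__=="__main__":
    d=s["eef_pos"]-W((0,0,0));c,q=np.cos(.219),-np.sin(.219);print("rail xy",(c*d[0]+q*d[1]).round(2),(-q*d[0]+c*d[1]).round(2))
E
python3 go.py 582.5 182.3 62
python3 - <<'E'
from h import *
im=[]
for n,b in(("top",(60,150,240,270)),("scene",(260,180,440,330))):
    i=get_image(n)[...,::-1];i=i[b[1]:b[3],b[0]:b[2]];im.append(cv2.resize(i,(720,int(720*i.shape[0]/i.shape[1]))))
cv2.imwrite("pics/a1.png",cv2.resize(np.vstack(im),None,fx=.55,fy=.55))
E
```

```text
2.5 [581.5 186.  128.7] F [ 0.6 -0.2  0.5] w 56.6 jawang 77.44 tilt 0.21
slide [ 6.67 -0.33  0.2 ]
rail xy -1.76 3.39
```

View pics/a1.png

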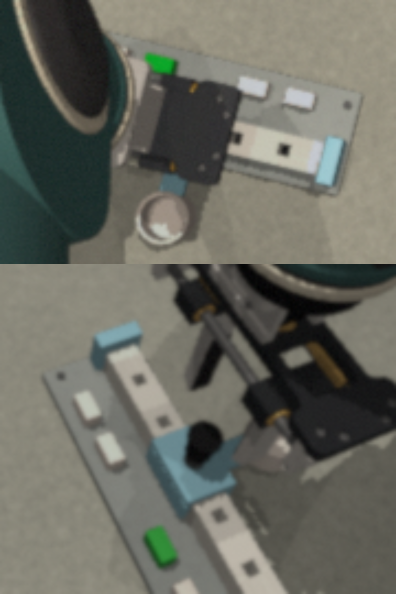

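The top view shows the gripper over the knob, and the scene view shows the fingers on either side of it along the rail (knob at about (205,440) in the composite). Descending.

Emit:
move_arm:
  slide:
    - [1.5,-0.33,0.2]
    - [2.5,0,0]
    - [2.5,0,0]
    - [0.2,0,0]
    - [0,0,0]
  twist:
    - [0,0,0]
    - [0,0,0]
    - [0,0,0]
    - [0,0,0]
    - [0,0,0]
  claw: [60,60,60,60,60]

```text
clock: 3.22
eef_pos: [584.2, 183.0, 64.2]
tool_rot: [22.7, 90.0, 10.2]
ft_force: [0.5, 0.2, 1.3]
gripper_width: 56.3
```

```bash
python3 go.py 582.5 182.3 62
```

```text
3.23 [584.2 183.   64.2] F [0.5 0.2 1.3] w 56.3 jawang 77.47 tilt 0.04
slide [ 0.22 -0.11 -0.15]
rail xy 1.5 1.08
```

Emit:
move_arm:
  slide:
    - [0.2,-0.1,-0.15]
    - [0,0,0]
    - [0,0,0]
    - [0,0,0]
    - [0,0,0]
  twist:
    - [0,0,0]
    - [0,0,0]
    - [0,0,0]
    - [0,0,0]
    - [0,0,0]
  claw: [60,40,25,15,15]

```text
clock: 3.85
eef_pos: [582.3, 182.3, 61.6]
tool_rot: [19.4, 90.0, 6.9]
ft_force: [-0.4, -0.3, 1.7]
gripper_width: 25.4
```

Emit:
move_arm:
  slide:
    - [0,0,0]
    - [0,0,0]
    - [0,0,0]
  twist:
    - [0,0,0]
    - [0,0,0]
    - [0,0,0]
  claw: [10,10,10]

```text
clock: 4.22
eef_pos: [582.3, 182.3, 61.6]
tool_rot: [30.3, 90.0, 17.8]
ft_force: [-0.3, 0.7, 3.8]
gripper_width: 25.6
```

```bash
python3 go.py 582.5 182.3 62
```

```text
4.22 [582.3 182.3  61.6] F [-0.3  0.7  3.8] w 25.6 jawang 77.47 tilt 0.02
slide [-0.04  0.    0.02]
rail xy -0.24 -0.03
```

Emit:
move_arm:
  slide:
    - [-0.4,0,0]
    - [-0.4,0,0]
    - [-0.4,0,0]
    - [0,0,0]
  twist:
    - [0,0,0]
    - [0,0,0]
    - [0,0,0]
    - [0,0,0]
  claw: [10,10,10,10]

```text
clock: 4.72
eef_pos: [582.0, 182.0, 73.5]
tool_rot: [-113.5, 90.0, -126.0]
ft_force: [2.6, -0.2, -7.5]
gripper_width: 25.9
```

```bash
python3 go.py 582.5 182.3 62
python3 - <<'E'
from h import *
i=get_image("scene")[...,::-1][200:320,290:430];cv2.imwrite("pics/a2.png",cv2.resize(i,None,fx=5,fy=5,interpolation=2))
E
```

```text
4.72 [582.  182.   73.5] F [ 2.6 -0.2 -7.5] w 25.9 jawang 77.46 tilt 0.02
slide [1.15 0.04 0.04]
rail xy -0.4 -0.38
```

View pics/a2.png

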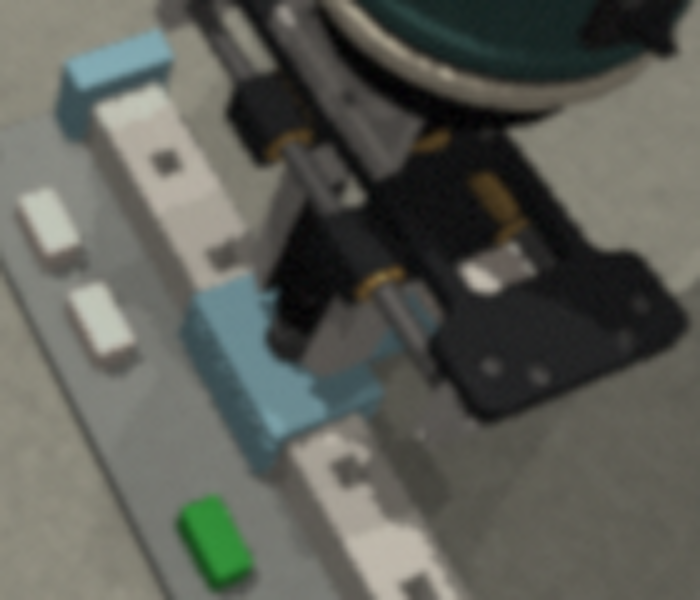

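The force of −7.5 N matches the spring at about 12 mm of lift. In the view the jaws hold the knob at (290,330), above the sleeve. Sliding +45 mm along the rail.

Emit:
move_arm:
  slide:
    - [0,0.9,0.02]
    - [0,1.0,0.02]
    - [0,1.0,0]
    - [0,1.0,0]
    - [0,0.64,0]
  twist:
    - [0,0,0]
    - [0,0,0]
    - [0,0,0]
    - [0,0,0]
    - [0,0,0]
  claw: [10,10,10,10,10]

```text
clock: 5.4
eef_pos: [592.6, 227.3, 73.4]
tool_rot: [11.7, 90.0, -0.8]
ft_force: [1.6, -1.5, -7.6]
gripper_width: 25.8
```

Emit:
move_arm:
  slide:
    - [0,0,0]
    - [0,0,0]
  twist:
    - [0,0,0]
    - [0,0,0]
  claw: [10,10]

```text
clock: 5.65
eef_pos: [592.4, 226.4, 73.5]
tool_rot: [90.2, 90.0, 77.6]
ft_force: [2.3, 0.7, -7.4]
gripper_width: 25.9
```

```bash
python3 go.py 592.3 226.2 74
```

```text
5.65 [592.4 226.4  73.5] F [ 2.3  0.7 -7.4] w 25.9 jawang 77.46 tilt 0.0
slide [-0.05 -0.02 -0.  ]
rail xy 0.06 45.19
```

Emit:
move_arm:
  slide:
    - [0.3,-0.02,0]
    - [0.3,0,0]
    - [0.2,0,0]
    - [0,0,0]
    - [0,0,0]
  twist:
    - [0,0,0]
    - [0,0,0]
    - [0,0,0]
    - [0,0,0]
    - [0,0,0]
  claw: [10,10,10,10,10]

```text
clock: 6.28
eef_pos: [592.3, 226.1, 65.5]
tool_rot: [-94.3, 90.0, -106.8]
ft_force: [0.4, -0.3, -6.2]
gripper_width: 25.9
```

```bash
python3 go.py 592.3 226.2 61.6
```

```text
6.28 [592.3 226.1  65.5] F [ 0.4 -0.3 -6.2] w 25.9 jawang 77.46 tilt 0.01
slide [ 0.39  0.01 -0.01]
rail xy 0.08 44.93
```

Still −6.2 N at about 4 mm plunger height, so the pin is in the hole. Lowering fully.

Emit:
move_arm:
  slide:
    - [0.2,0,0]
    - [0.2,0,0]
    - [0.1,0,0]
    - [0,0,0]
    - [0,0,0]
  twist:
    - [0,0,0]
    - [0,0,0]
    - [0,0,0]
    - [0,0,0]
    - [0,0,0]
  claw: [10,10,10,10,10]

```text
clock: 6.9
eef_pos: [592.8, 226.9, 61.5]
tool_rot: [53.0, 89.9, 40.4]
ft_force: [-3.7, 0.0, 7.9]
gripper_width: 25.7
```

```bash
python3 go.py 592.3 226.2 61.6
```

```text
6.9 [592.8 226.9  61.5] F [-3.7  0.   7.9] w 25.7 jawang 77.48 tilt 0.08
slide [-0.01 -0.08 -0.03]
rail xy 0.34 45.76
```

The pin bottomed out at the same height as at the start (61.5 against 61.6). Releasing and rising.

Emit:
move_arm:
  slide:
    - [-0.05,0,0]
    - [0,0,0]
    - [0,0,0]
    - [0,0,0]
    - [0,0,0]
  twist:
    - [0,0,0]
    - [0,0,0]
    - [0,0,0]
    - [0,0,0]
    - [0,0,0]
  claw: [30,50,60,60,60]

```text
clock: 7.52
eef_pos: [592.4, 226.2, 60.9]
tool_rot: [-99.6, 90.0, -112.2]
ft_force: [-0.2, 0.1, 0.6]
gripper_width: 55.9
```

Emit:
move_arm:
  slide:
    - [-2,0,0]
    - [-4,0,0]
    - [-4,0,0]
    - [-4,0,0]
    - [-2,-4,-1]
  twist:
    - [0,0,0]
    - [0,0,0]
    - [0,0,0]
    - [0,0,0]
    - [0,0,0]
  claw: [60,60,60,60,60]

```text
clock: 8.15
eef_pos: [574.6, 191.3, 224.3]
tool_rot: [42.7, 89.8, 30.4]
ft_force: [0.8, -0.7, 0.2]
gripper_width: 56.4
```

```bash
python3 go.py 455 -205.5 220;python3 -c "
from h import *;print(ctrl.observe()['joint_pos'].round())"
```

```text
8.15 [574.6 191.3 224.3] F [ 0.8 -0.7  0.2] w 56.4 jawang 77.64 tilt 0.22
slide [  0.32 -41.32  -3.19]
rail xy -9.72 7.08
[-28.  21.   8.  95.  -3.  64.  59.]
```

Emit:
move_arm:
  slide:
    - [0,-5,-0.3]
    - [0,-5,-0.4]
    - [0,-5,-0.4]
    - [0,-5,-0.4]
    - [0,-5,-0.4]
  twist:
    - [0,0,0]
    - [0,0,0]
    - [0,0,0]
    - [0,0,0]
    - [0,0,0]
  claw: [75,75,75,75,75]

```text
clock: 8.78
eef_pos: [500.6, -52.0, 222.5]
tool_rot: [23.8, 89.9, 11.3]
ft_force: [0.8, -1.3, 0.3]
gripper_width: 70.4
```

```bash
python3 go.py 454.5 -206 140;python3 - <<'E'
from h import *
print(ctrl.observe()['joint_pos'].round())
i=get_image("scene")[...,::-1];cv2.imwrite("pics/a3.png",np.hstack([cv2.resize(i[200:380,290:440],None,fx=3,fy=3,interpolation=2)]))
for n in("top","scene"):
  for k in ("cup_floor","sleeve_pin","tag_green"):
    for q in spotter.mark_of(k,n)[:1]:print(k,n,q,atz(n,q["xy"],Z[k]))
E
```

```text
8.78 [500.6 -52.  222.5] F [ 0.8 -1.3  0.3] w 70.4 jawang 77.46 tilt 0.1
slide [  8.24 -16.03  -1.17]
rail xy -29.05 -246.54
[-11.  10.  16. 109.  -3.  61.  83.]
cup_floor top {'xy': [139.9, 246.7], 'p': 0.93} [502.79896899 195.18868912  20.        ]
cup_floor scene {'xy': [390.2, 283.0], 'p': 0.98} [521.08793675 241.49204993  20.        ]
sleeve_pin scene {'xy': [359.3, 293.9], 'p': 0.83} [594.11487933 226.89849841  42.        ]
tag_green scene {'xy': [331.2, 311.1], 'p': 0.63} [644.42812784 217.03033195  12.        ]
```

View pics/a3.png

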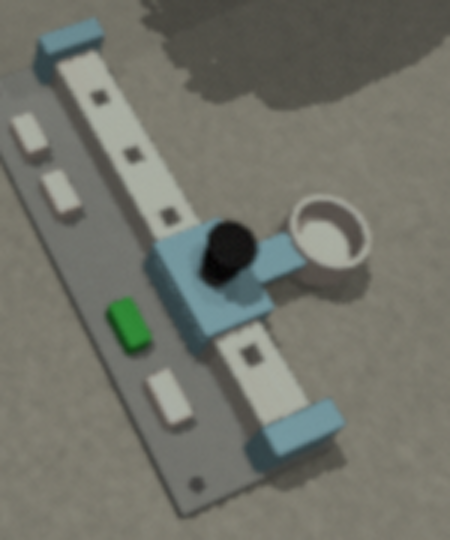

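The shuttle is now beside the green tag (crop (128,325)) with the knob down. Three holes show behind it and one ahead, and the cup is at (329,240). Going to the bottle.

Emit:
move_arm:
  slide:
    - [0,-5,-0.4]
    - [0,-5,-0.4]
    - [1,-4,-0.2]
    - [2.5,-2,-0.2]
    - [2.5,0,0]
  twist:
    - [0,0,0]
    - [0,0,0]
    - [0,0,0]
    - [0,0,0]
    - [0,0,0]
  claw: [80,80,80,80,80]

```text
clock: 9.75
eef_pos: [454.7, -204.8, 160.5]
tool_rot: [-35.4, 90.0, -48.0]
ft_force: [0.2, 1.1, 0.0]
gripper_width: 75.5
```

Emit:
move_arm:
  slide:
    - [0,0,0]
  twist:
    - [0,0,0]
  claw: [80]

```text
clock: 9.88
eef_pos: [454.3, -203.1, 159.9]
tool_rot: [-179.9, 89.8, 167.6]
ft_force: [-0.1, 0.3, -0.0]
gripper_width: 75.2
```

```bash
python3 go.py 454.5 -206 34;python3 - <<'E'
from h import *
print(atz("scene",(399.3,278.7),45))
i=get_image("scene")[...,::-1];cv2.imwrite("pics/a4.png",cv2.resize(i[50:180,200:340],None,fx=4,fy=4,interpolation=2))
E
```

```text
9.88 [ 454.3 -203.1  159.9] F [-0.1  0.3 -0. ] w 75.2 jawang 77.53 tilt 0.16
slide [12.59 -0.28  0.12]
rail xy -41.4 -404.08
[515.59314947 247.92173253  45.        ]
```

View pics/a4.png

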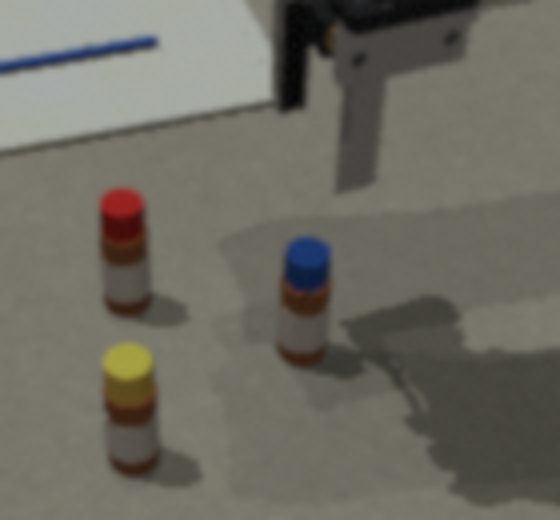

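The blue cap's top is at crop (308,251), which is full-frame (276.6,112.3). The bottle is upright and both fingers are clear of the red and yellow bottles. Now to cross-check the cup and the bottle.

```bash
python3 - <<'E'
from h import *
np.set_printoptions(precision=1,suppress=True)
print("cap scene",atz("scene",(276.6,112.3),84), "proj of tcp",proj("scene",np.array([454.3,-203.1,160])))
print("bottle est proj scene",proj("scene",np.array([454.5,-206,84])),proj("top",np.array([454.5,-206,84])))
t=get_image("top");cv2.imwrite("pics/top5.png",t[...,::-1]);s=get_image("scene")
for n,i in(("top",t),("scene",s)):
    print(n,"model rim",proj(n,np.array([509.3,244.7,45])),"floor",proj(n,np.array([509.3,244.7,20])))
    x,y=map(int,proj(n,np.array([509.3,244.7,45])))
    g=cv2.cvtColor(i[y-26:y+26,x-26:x+26],cv2.COLOR_RGB2HSV).astype(int)
    m=((g[...,1]<28)&(g[...,2]>165)).astype(np.uint8)
    c=max(cv2.findContours(m,cv2.RETR_EXTERNAL,cv2.CHAIN_APPROX_NONE)[0],key=cv2.contourArea)
    e=cv2.fitEllipse(c);q=np.array(e[0])+[x-26,y-26];print(" ellipse",q,e[1],atz(n,q,45))
for n in("top","scene"):
    q=spotter.mark_of("cup_floor",n)[0];print(n,q,atz(n,q["xy"],20))
a=cv2.resize(t[205:265,75:165,::-1],None,fx=5,fy=5,interpolation=2);b=cv2.resize(s[240:320,350:440,::-1],None,fx=5,fy=5,interpolation=2)
cv2.imwrite("pics/a5.png",np.vstack([a,b])[:700])
E
```

```text
cap scene [ 456.3 -205.4   84. ] proj of tcp [np.float64(279.8044336560853), np.float64(86.2969170441539)]
bottle est proj scene [np.float64(277.03087490899287), np.float64(111.89708679575592)] [np.float64(343.65094808515266), np.float64(275.6987946988511)]
top model rim [np.float64(111.46237108224759), np.float64(243.526174647917)] floor [np.float64(115.50553642364395), np.float64(243.22690717873863)]
 ellipse [111.3 243.2] (22.89744758605957, 23.722307205200195) [510.  245.1  45. ]
scene model rim [np.float64(400.2827303564691), np.float64(275.45196927540337)] floor [np.float64(395.8358995897022), np.float64(280.9521339146804)]
 ellipse [397.6 280.6] (9.700716018676758, 15.265364646911621) [521.  248.7  45. ]
top {'xy': [116.4, 248.0], 'p': 0.84} [499.7 242.5  20. ]
scene {'xy': [394.2, 280.3], 'p': 0.97} [510.9 242.1  20. ]
```

View pics/a5.png

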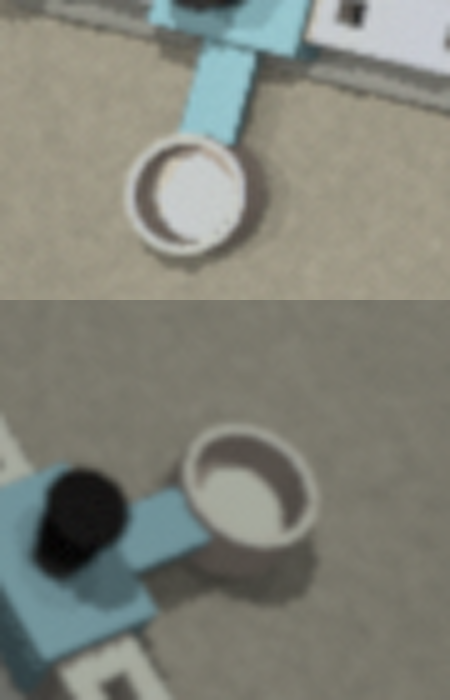

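Emit:
move_arm:
  slide:
    - [0,-0.25,0.05]
    - [2.5,0,0]
    - [2.5,0,0]
    - [2,0,0]
    - [0,0,0]
  twist:
    - [0,0,0]
    - [0,0,0]
    - [0,0,0]
    - [0,0,0]
    - [0,0,0]
  claw: [80,80,80,80,80]

```text
clock: 10.75
eef_pos: [454.0, -206.6, 90.3]
tool_rot: [-176.0, 89.9, 171.4]
ft_force: [0.1, -0.8, 0.6]
gripper_width: 75.2
```

The top view's rim ellipse gives the cup at (510.0,245.1), against (509.3,244.7) from the model. The scene rim centre, read by eye at about (399.6,277), is within 2 px of the model. I'll use (510.3,245). Descending on the bottle.

Emit:
move_arm:
  slide:
    - [2,0,0]
    - [2,0,0]
    - [1.6,0,0]
    - [0,0,0]
    - [0,0,0]
  twist:
    - [0,0,0]
    - [0,0,0]
    - [0,0,0]
    - [0,0,0]
    - [0,0,0]
  claw: [80,80,80,80,70]
  grip_force: 15

```text
clock: 11.38
eef_pos: [455.0, -206.9, 35.7]
tool_rot: [-10.0, 90.0, -22.6]
ft_force: [-0.2, 0.2, 0.1]
gripper_width: 68.5
```

```bash
python3 go.py 455 -206 34
```

```text
11.38 [ 455.  -206.9   35.7] F [-0.2  0.2  0.1] w 68.5 jawang 77.45 tilt 0.05
slide [ 0.17  0.09 -0.02]
rail xy -39.88 -407.6
```

Emit:
move_arm:
  slide:
    - [0.15,0.08,0]
    - [0,0,0]
    - [0,0,0]
    - [0,0,0]
    - [0,0,0]
  twist:
    - [0,0,0]
    - [0,0,0]
    - [0,0,0]
    - [0,0,0]
    - [0,0,0]
  claw: [55,45,35,25,20]

```text
clock: 12.0
eef_pos: [454.9, -205.9, 33.6]
tool_rot: [-11.6, 90.0, -24.1]
ft_force: [-0.3, 0.4, 2.0]
gripper_width: 31.7
```

Emit:
move_arm:
  slide:
    - [0,0,0]
    - [0,0,0]
    - [0,0,0]
  twist:
    - [0,0,0]
    - [0,0,0]
    - [0,0,0]
  claw: [20,20,20]

```text
clock: 12.38
eef_pos: [454.9, -205.9, 33.6]
tool_rot: [-5.2, 90.0, -17.8]
ft_force: [-0.6, 1.1, 4.2]
gripper_width: 31.6
```

```bash
python3 go.py 455 -206 34
```

```text
12.38 [ 454.9 -205.9   33.6] F [-0.6  1.1  4.2] w 31.6 jawang 77.46 tilt 0.01
slide [-0.04 -0.01  0.01]
rail xy -40.24 -406.64
```

Emit:
move_arm:
  slide:
    - [-1,0,0]
    - [-2.5,0,0]
    - [-3,0,0]
    - [-3,0,0]
    - [-2.5,0,0]
  twist:
    - [0,0,0]
    - [0,0,0]
    - [0,0,0]
    - [0,0,0]
    - [0,0,0]
  claw: [20,20,20,20,20]
  grip_force: 22

```text
clock: 13.0
eef_pos: [454.7, -206.1, 155.1]
tool_rot: [-19.8, 90.0, -32.3]
ft_force: [-0.2, 0.2, -1.6]
gripper_width: 31.7
```

Emit:
move_arm:
  slide:
    - [-1,2,0]
    - [0,4,0]
    - [0,4,0]
    - [0,4,0]
    - [0,4,0]
  twist:
    - [0,0,0]
    - [0,0,0]
    - [0,0,0]
    - [0,0,0]
    - [0,0,0]
  claw: [20,20,20,20,20]

```text
clock: 13.62
eef_pos: [493.9, -29.1, 164.0]
tool_rot: [-31.7, 90.0, -44.2]
ft_force: [0.2, -0.7, -1.4]
gripper_width: 31.9
```

```bash
python3 go.py 510.3 245 150
```

```text
13.62 [493.9 -29.1 164. ] F [ 0.2 -0.7 -1.4] w 31.9 jawang 77.45 tilt 0.02
slide [ 1.39 27.11 -4.35]
rail xy -40.6 -225.59
```

Emit:
move_arm:
  slide:
    - [0,4,-0.7]
    - [0,4,-0.7]
    - [0,4,-0.7]
    - [0,4,-0.7]
    - [0,4,-0.7]
  twist:
    - [0,0,0]
    - [0,0,0]
    - [0,0,0]
    - [0,0,0]
    - [0,0,0]
  claw: [20,20,20,20,20]

```text
clock: 14.25
eef_pos: [503.0, 173.7, 164.0]
tool_rot: [-33.7, 90.0, -46.3]
ft_force: [0.1, 0.3, -0.9]
gripper_width: 31.6
```

Emit:
move_arm:
  slide:
    - [0,4,-0.5]
    - [0,2.5,-0.3]
    - [1,0.6,0]
    - [0,0,0]
    - [0,0,0]
  twist:
    - [0,0,0]
    - [0,0,0]
    - [0,0,0]
    - [0,0,0]
    - [0,0,0]
  claw: [20,20,20,20,20]

```text
clock: 14.88
eef_pos: [510.8, 242.4, 153.5]
tool_rot: [-87.5, 90.0, -100.2]
ft_force: [-0.7, -0.7, -1.4]
gripper_width: 31.7
```

```bash
python3 go.py 510.3 245 85
```

```text
14.88 [510.8 242.4 153.5] F [-0.7 -0.7 -1.4] w 31.7 jawang 77.38 tilt 0.04
slide [ 6.85  0.25 -0.11]
rail xy -83.03 43.08
```

Emit:
move_arm:
  slide:
    - [2,0.25,-0.1]
    - [2.5,0,0]
    - [2.2,0,0]
    - [0,0,0]
    - [0,0,0]
  twist:
    - [0,0,0]
    - [0,0,0]
    - [0,0,0]
    - [0,0,0]
    - [0,0,0]
  claw: [20,20,20,20,20]

```text
clock: 15.5
eef_pos: [510.8, 246.1, 87.5]
tool_rot: [28.6, 89.9, 16.1]
ft_force: [0.8, -0.0, -1.6]
gripper_width: 31.5
```

```bash
python3 go.py 510.3 245 53.6
python3 - <<'E'
from h import *
i=get_image("scene")[...,::-1];cv2.imwrite("pics/a6.png",cv2.resize(i[200:320,330:450],None,fx=5,fy=5,interpolation=2))
print(proj("scene",np.array([510.3,245,51])))
E
```

```text
15.5 [510.8 246.1  87.5] F [ 0.8 -0.  -1.6] w 31.5 jawang 77.42 tilt 0.06
slide [ 3.39 -0.12 -0.03]
rail xy -83.82 46.66
[np.float64(401.14430059834683), np.float64(274.50563431710907)]
```

View pics/a6.png

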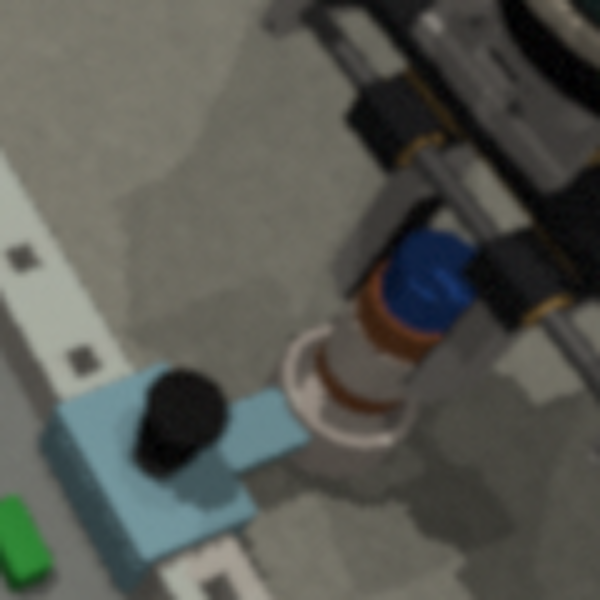

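The bottle's bottom hangs over the cup: rim centre at about crop (349,388), bottle-bottom centre at about (364,378). The offset is small, so I'll convert it to mm.

```bash
python3 - <<'E'
from h import *
f=lambda x,y:np.array([330+(x+.5)/5-.5,200+(y+.5)/5-.5])
r=atz("scene",f(349,388),45);b=atz("scene",f(364,378),53.9);print("rim",r,"bottle bottom",b,"tcp 510.8 246.1; shift needed",(r-b)[:2])
E
```

```text
rim [513.2266035  246.07601978  45.        ] bottle bottom [511.25975252 247.48488938  53.9       ] tcp 510.8 246.1; shift needed [ 1.96685099 -1.40886959]
```

Emit:
move_arm:
  slide:
    - [0.3,-0.1,0.07]
    - [0.7,0,0]
    - [0.7,0,0]
    - [0.6,0,0]
    - [0.5,0,0]
  twist:
    - [0,0,0]
    - [0,0,0]
    - [0,0,0]
    - [0,0,0]
    - [0,0,0]
  claw: [20,20,20,20,20]

```text
clock: 16.18
eef_pos: [510.6, 245.2, 57.9]
tool_rot: [-125.7, 90.0, -138.2]
ft_force: [-0.1, 0.6, -1.4]
gripper_width: 31.7
```

```bash
python3 go.py 511.3 245 53.6
```

```text
16.18 [510.6 245.2  57.9] F [-0.1  0.6 -1.4] w 31.7 jawang 77.47 tilt 0.03
slide [ 0.43 -0.    0.07]
rail xy -83.84 45.78
```

Emit:
move_arm:
  slide:
    - [0.2,0,0]
    - [0.1,0,0]
    - [0.1,0,0]
    - [0.05,0,0]
    - [0,0,0]
  twist:
    - [0,0,0]
    - [0,0,0]
    - [0,0,0]
    - [0,0,0]
    - [0,0,0]
  claw: [20,20,20,20,20]

```text
clock: 16.8
eef_pos: [510.8, 245.2, 54.0]
tool_rot: [-21.5, 90.0, -34.0]
ft_force: [0.5, -0.3, -1.8]
gripper_width: 31.5
```

```bash
python3 go.py 511.3 245 53.6
```

```text
16.8 [510.8 245.2  54. ] F [ 0.5 -0.3 -1.8] w 31.5 jawang 77.46 tilt 0.01
slide [ 0.04 -0.01  0.06]
rail xy -83.69 45.83
```

Emit:
move_arm:
  slide:
    - [0.06,0,0]
    - [0.05,0,0]
    - [0,0,0]
    - [0,0,0]
  twist:
    - [0,0,0]
    - [0,0,0]
    - [0,0,0]
    - [0,0,0]
  claw: [20,20,20,20]

```text
clock: 17.3
eef_pos: [511.0, 245.6, 53.5]
tool_rot: [54.5, 89.9, 42.0]
ft_force: [-2.4, -0.0, 9.9]
gripper_width: 31.6
```

It touched the floor at the expected height (53.5 against 53.6). Releasing.

Emit:
move_arm:
  slide:
    - [-0.04,0,0]
    - [0,0,0]
    - [0,0,0]
    - [0,0,0]
    - [0,0,0]
  twist:
    - [0,0,0]
    - [0,0,0]
    - [0,0,0]
    - [0,0,0]
    - [0,0,0]
  claw: [36,42,50,60,60]

```text
clock: 17.92
eef_pos: [510.7, 245.2, 53.2]
tool_rot: [-92.8, 90.0, -105.3]
ft_force: [-0.3, 0.2, -0.4]
gripper_width: 56.2
```

Emit:
move_arm:
  slide:
    - [-1,0,0]
    - [-3,0,0]
    - [-4,0,0]
    - [-4,0,0]
    - [-4,0,0]
  twist:
    - [0,0,0]
    - [0,0,0]
    - [0,0,0]
    - [0,0,0]
    - [0,0,0]
  claw: [60,60,60,60,60]

```text
clock: 18.55
eef_pos: [510.6, 245.2, 215.4]
tool_rot: [36.1, 90.0, 23.6]
ft_force: [-0.0, -0.3, 0.0]
gripper_width: 56.5
```

Emit:
move_arm:
  slide:
    - [0,-4,-0.5]
    - [0,-4,-0.5]
    - [0,-4,-0.5]
    - [0,-4,-0.5]
    - [0,0,0]
  twist:
    - [0,0,0]
    - [0,0,0]
    - [0,0,0]
    - [0,0,0]
    - [0,0,0]
  claw: [60,60,60,60,60]

```text
clock: 19.18
eef_pos: [456.0, 91.0, 214.2]
tool_rot: [32.1, 89.9, 19.4]
ft_force: [0.1, 0.6, -0.8]
gripper_width: 56.4
```

```bash
python3 go.py 511.3 245 53.6
python3 - <<'E'
from h import *
i=get_image("scene")[...,::-1];t=get_image("top")[...,::-1]
cv2.imwrite("pics/a7.png",np.hstack([cv2.resize(i[200:380,290:440],(400,480),interpolation=2),cv2.resize(t[150:270,60:160],(400,480),interpolation=2)]))
E
```

```text
19.18 [456.   91.  214.2] F [ 0.1  0.6 -0.8] w 56.4 jawang 77.26 tilt 0.05
slide [16.07 16.23  1.99]
rail xy -103.67 -116.57
```

View pics/a7.png

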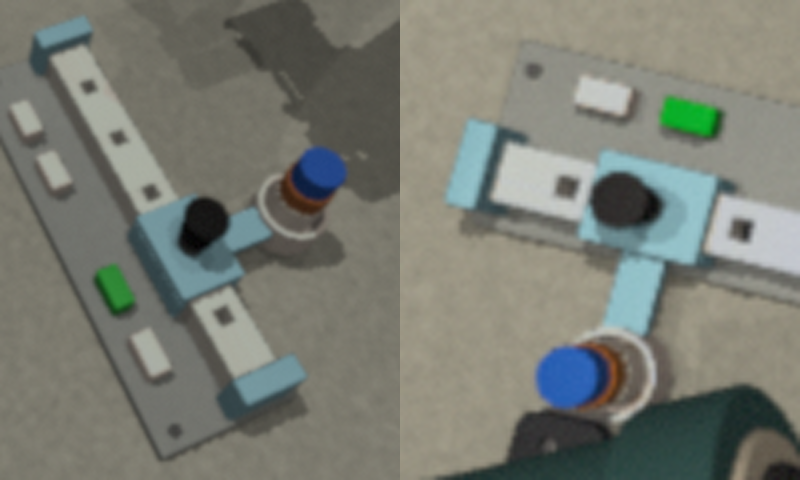

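The bottle stands in the cup with the shuttle beside the green tag. Final check is whether the cap top sits where an upright bottle would put it (z = 104).

```bash
python3 - <<'E'
from h import *
np.set_printoptions(precision=1,suppress=True)
X=np.array([510.8,245.2,104]);print(np.array(proj("top",X)),"seen 102.1 243.4",np.array(proj("scene",X)),"seen 409.7 264")
print(atz("top",(102.1,243.4),104),atz("scene",(409.7,264),104))
ctrl.close_job();print(ctrl.observe()["clock"])
E
```

```text
[100.6 243.5] seen 102.1 243.4 [411.6 261.7] seen 409.7 264
[511.  242.5 104. ] [516.7 246.2 104. ]
the job is handed in; nothing more can be done
the job is handed in; nothing more can be done
```

The shuttle is locked at the green-tag station (+45 mm), and the blue-capped bottle is in its cup. I handed the job in at about 19.3 s of the 51 s allowed.

- **Shuttle:** I pulled the knob up about 12 mm against roughly 7.5 N of spring and slid the shuttle 45 mm. The pin then dropped back to the same height as at the start (61.5 mm against 61.6 mm). I did not nudge the shuttle afterwards to test the lock. The last pictures show it beside the green tag with the knob down.
- **Bottle:** I lowered it until it touched the cup floor at the expected height (53.5 mm against 53.6 mm), let go and moved the arm clear. In the last pictures it stands in the cup and looks upright.
- **Disagreements:**
  - The cap top appears about 3 mm (top camera) and 6 mm (scene camera) from where an exactly upright bottle would put it, in different directions. The scene camera showed a similar offset on the cup rim before loading. I put this down to calibration and pixel reading, though a slight lean within the cup's 4 mm clearance can't be ruled out.
  - The gripper read 25.6 mm on the 22 mm knob stem and I found no explanation, but the grip held.
- **Other objects:** I never touched the red and yellow bottles or the tip box, but I did not measure them again at the end.

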